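Set the tile cutter's repeat stop one hole wider and hold it pinned

ROBOT

A 6-joint arm with a two-finger parallel gripper is mounted at the origin on the work surface. World frame = base frame: x ahead of the robot, y to its left, z up, the work surface at z = 0. Lengths are in m, angles in rad, forces in N, time in s.
With the tool pointing down it reaches from about 0.3 to 0.875 m from the base axis. Payload 6.4 kg.
Tool frame: the origin (TCP) lies between the finger pads; the fingertips stand 11 mm ahead of it and the grasp point (between the pads) lies 8 mm behind it; z points along the fingers, y is the line along which they close (so a half turn about z gives the same grasp; the last joint's range is limited). The gripper opens to 85 mm and grips with 20 to 120 N. Pads are 22 mm wide; open, the fingers measure 114 mm over their backs; the gripper's body (76 mm by 85 mm) begins 54 mm behind the grasp point. The pads swing forward as they close: fully open they stand 13 mm farther back than shut.
Start: joints at [-1.418, 0.181, 1.607, -0, 1.354, -0.206], TCP at [0.202, -0.538, 0.242] pointing down, gripper open.
Joint ranges: [-2.99, 2.99], [-0.89, 2.07], [0.3, 2.58], [-1.14, 4.28], [0, 2.63], [-3.12, 3.12]. Speed limits (rad/s): [2.57, 2.57, 3.01, 3.14, 3.14, 3.14].

INTERFACE

Orientations are given as [roll, pitch, yaw] about the fixed x, y, z axes, in that order (R = Rz(yaw) Ry(pitch) Rx(roll)).
In Python, from bench import r gives the robot as it stands.
- The arm moves only by the tool hand_motion, called after "Emit:" by a JSON object that holds its "name" and its "arguments". Schema: {"type":"object","properties":{"rows":{"type":"array","items":{"type":"object","properties":{"drx":{"type":"number"},"dry":{"type":"number"},"drz":{"type":"number"},"sx":{"type":"number"},"sy":{"type":"number"},"sz":{"type":"number"},"finger_gap":{"type":"number"}},"additionalProperties":false,"required":["finger_gap"]},"minItems":1,"maxItems":5},"grip_n":{"type":"number"},"only":{"type":"string"},"quiet":{"type":"boolean"},"lines":{"type":"string"}},"required":["rows"],"additionalProperties":false}. rows is a list of rows, 1 to 5 of them, each an object with the fields drx, dry, drz (a rotation vector in rad), sx, sy, sz (the shift in m), finger_gap (the opening from 0.0 (shut) to 1.0 (fully open)); a field left out counts as zero (the opening has to be given); each row is the pose to reach, as a shift and turn from the pose commanded when the call began, along the tool's axes at that moment; what a row does not reach only later rows make up. A row lasts 1/10 s, in which the tool goes at most 0.05 m and 0.15 rad, less where a joint would pass 70% of its speed; a pose out of reach is approached as far as the arm can. The fingers move at their own pace and stop on an object; grip_n is the grip in N (left out, the last holds). Time passes only in rows, so rows that do not move let the fingers close. The tool returns the time, the measured TCP pose, the force, the opening and the grip force at its end. only (a regular expression) keeps the lines of the reply that match it, lines (a string "A,B") keeps lines A to B, and quiet returns only ok. Input that does not fit is refused with a message, and nothing moves.
- r.state(): the state, without advancing time (a new reading comes with each control period).
- r.read_camera(name): name is "scene" or "top"; returns the picture (420x560x3 uint8, blue, green, red); there is no depth.
- r.calibration(name): a dict with "fx", "fy", "cx", "cy" (pixels), "D" ([k1, k2, p1, p2, k3] as OpenCV has them; the pictures are not rectified), "extrinsics" (4x4, takes a point from camera to world coordinates). Camera axes: x right, y up, looking along -z (the intrinsics and any distortion apply to the point x, -y, -z); pixel columns grow to the right and rows downward; lengths in m; the calibration is good to about 2 mm. A picture is of the moment at which its call begins. calibration takes no time and is no camera call.
- r.hand_in(): hands the job in; it is judged then, once.
The state is a dict: "time_s": time; "joint_positions": joint angles; "qd": joint speeds; "effort": joint torques, N m; "tcp_pos": TCP position; "tool_rot": TCP orientation; "force": force on the tool from outside, world axes, zero at the start; "wrist_torque": the same for the moment, N m; "width": opening from 0.0 (shut) to 1.0 (fully open); "gripper_force": force on a finger pad.
Only numpy, scipy, OpenCV 4.12 (cv2) and the standard library are available. Lean on these libraries where they do the work, as an engineer would, in place of code of your own. Each camera call takes 0.05 s, during which the arm holds its last target. There are 200 camera calls.

TASK

Set the tile cutter up for the next, wider batch of strips: zero the stroke counter by twisting its blue reset knob clockwise as far as it goes and letting it spring back by itself, then pull up the orange lock plunger and slide the red repeat stop along its tube to the next hole away from the cutter's rails. Let the pin drop fully home in that hole and finish with the gripper still holding the plunger knob there; do not disturb the loose things on the table and the cutter.

Things in the scene. Friction and masses are not known exactly. Their poses are not given: they have to be found in the camera images.
- cutter: Rail tile cutter, fixed: bed 220 (x) x 400 (y) mm, 26 mm high with its pads; origin under the bed's centre at table height. Cutting line along its y: two guide rods between red end castings (97 mm high, y = -182 and +182 mm), score carriage at y = +75 mm, handle rising towards -y to 230 mm high; all within 50 mm of x = 0. The tube (y = +165 mm) and the counter are on its -x side.
- next_hole (a point): Mouth of the hole to go to (cutter x = -180 mm, y = +165 mm), in the top face, 51 mm above the table, of the fixed 25 mm square steel tube that reaches along the cutter's -x to x = -306 mm. The tube has six 10 mm index holes 30 mm apart, at cutter x = -90 to -240 mm; the stop starts pinned in the third, x = -150 mm.
- stop (a joint): Travel of the repeat stop along the tube, m: 0 in the starting hole, growing along the cutter's -x (away from the rails), 0.030 in the next hole (pin play about 1 mm each way), limits -0.055 and 0.085. A red sleeve 50 mm long x 33 mm wide, top 56 mm high, about 2 N of friction; its aluminium blade reaches 145 mm towards the cutter's -y, 27 to 45 mm high.
- plunger (a joint): Pull of the lock plunger, m, straight up: 0 fully home (pin 8 mm deep in the hole), 0.008 when the pin is just clear and rides on the tube's top, 0.014 at its end stop. A spring pushes it down with 4.5 N when home, 8 N fully pulled; let go, it drops into a hole below it. It travels with the stop.
- plunger_knob (a point): Middle of the orange plunger knob on the stop: an upright cylinder 25 mm in diameter, 29 mm tall; with the pin home it spans 79 to 108 mm above the table, this point 94 mm. Under it a dark boss 20 mm in diameter, top 73.5 mm high. Can be gripped from above at any yaw.
- reset_grip (a point): Middle of the blue wing knob on the grey stroke counter, on its upright turning axis, 81 mm above the table. The wing is a bar 36 mm long (this point's x axis, turning with the knob), 12 mm thick (y), spanning 65 to 91 mm above the table. The fixed counter under it is 44 x 62 mm, its top plate 59 mm high; its thin trip lever reaches to the rails.
- reset_knob (a joint): Turn of the reset knob, rad, clockwise seen from above: 0 at rest, 1.2 at its stop. A spring returns it to 0: 0.03 N m at rest, 0.10 N m at the stop.
- nippers: Wheeled tile nippers with red handles, about 205 mm long (x), 83 mm wide, 16 mm high, lying on the table before the cutter; origin at table height 137 mm from the handle ends, x towards the jaws. Leave alone.
- tile: Terracotta tile 85 x 150 x 8 mm lying on the far pad of the cutter; origin under its centre. Leave alone.
- strip: Pale tile strip 20 x 100 x 8 mm lying on the near pad of the cutter; origin under its centre. Leave alone.
- tub: Clear plastic tub 170 x 120 x 75 mm with stone tesserae, to the left; origin under its centre. Leave alone.
- glue: White bottle with red cap, 68 mm in diameter, 170 mm tall, standing on the left; origin under its centre. Leave alone.
- scraper: Spatula lying on the right (along its x); origin under its middle. Leave alone.
- pen: Pen 125 x 11 x 11 mm lying on the table in front on the left; origin under its centre. Leave alone.

How it is judged:
On the way, in this order (a step that is already met when the one before it is completed fails the run):
1. the reset knob is twisted clockwise to its stop (within 0.12 rad) (value of joint reset_knob above 1.08 rad), for 0.1 s.
2. the reset knob is let go and has sprung back (within 0.1 rad) (value of joint reset_knob below 0.1 rad and contact force between the fingers and reset_knob below 0.3 N), for 0.2 s.
3. the plunger is pulled, its pin clear of the hole, by the fingers (value of joint plunger above 0.0082 m and contact force between the fingers and plunger above 1 N), for 0.1 s.
4. the stop stands at the next hole with the pin fully home (value of joint plunger below 0.002 m and value of joint stop between 0.0265 and 0.0335 m), for 0.2 s.
At the end, for the whole second after the job is handed in: The stop stands still at the next hole (joint stop 0.0265 to 0.0335 m), the pin fully home (joint plunger under 2 mm), the fingers still hold the plunger knob (contact force over 2 N) and the reset knob is back at rest (under 0.1 rad) (all of step 4 and contact force between the fingers and plunger above 2 N and value of joint reset_knob below 0.1 rad and velocity of joint stop between -0.01 and 0.01 m/s); the arm keeps its last pose, push and grip.
It fails at once if a loose thing on the table or the cutter is shifted by more than 15 mm (distance of any of nippers, tile, strip, tub, glue, scraper, pen from where it was at the start of the episode above 0.015 m).
It also fails if it takes over 51 s, if anything falls off the work surface, if the arm or the gripper's body presses on something with over 40 N, if the wrist force passes 120 N, or if a joint passes its speed limit or range.

## Working session

There is one attempt and no reset: what is moved stays moved. The work goes in short steps, Python scripts to look and compute and a tool call to move; the robot and the scene stay as the last step left them, time stands still between calls to the robot, and variables do not carry over. Pictures are saved under pics/ and viewed, at most 10 in all, crops included, and the job is handed in when it is done.

```bash
ls; mkdir -p pics; python3 - <<'E'
from bench import r
import cv2
for n in("scene","top"):
    cv2.imwrite(f"pics/{n}0.png",r.read_camera(n)); c=r.calibration(n); print(n,c)
print(r.state())
E
```

```text
bench.py
pics
scene {'fx': 505.23882327872343, 'fy': 505.23882327872343, 'cx': 282.7501229363765, 'cy': 211.44504220929775, 'D': array([-0.13014759,  0.        ,  0.        ,  0.        ,  0.        ]), 'extrinsics': array([[-0.66961206, -0.53849713,  0.51150809,  1.31872518],
       [ 0.74246697, -0.50299229,  0.44242689,  0.75433181],
       [ 0.01903901,  0.67603224,  0.73662604,  1.26953124],
       [ 0.        ,  0.        ,  0.        ,  1.        ]])}
top {'fx': 479.885028535683, 'fy': 479.885028535683, 'cx': 283.71335078535174, 'cy': 201.52122311870664, 'D': array([0.0220298, 0.       , 0.       , 0.       , 0.       ]), 'extrinsics': array([[-0.10839298,  0.97354414, -0.20115358,  0.25889185],
       [-0.99410658, -0.10650682,  0.02020887,  0.04383749],
       [-0.00175   ,  0.2021586 ,  0.97935123,  1.28184416],
       [ 0.        ,  0.        ,  0.        ,  1.        ]])}
{'time_s': 0.1, 'joint_positions': array([-1.41827206e+00,  1.81487925e-01,  1.60792566e+00,  1.51781055e-05,
        1.35385851e+00, -2.06291240e-01]), 'qd': array([-4.39458218e-04, -8.46598174e-04, -3.38014750e-03,  2.99308335e-04,
        4.01708723e-04,  1.04912113e-05]), 'effort': array([ 5.23432391e-04, -4.45879090e+01, -3.52236986e+01, -3.97905369e-04,
        4.17303483e-03, -2.05685035e-05]), 'tcp_pos': array([ 0.20186703, -0.53785961,  0.24145382]), 'tool_rot': array([-3.13995185e+00, -3.58504857e-04,  3.58811930e-01]), 'force': array([ 0.84888845, -0.65738096,  0.19192592]), 'wrist_torque': array([ 0.00827941,  0.01326849, -0.0242107 ]), 'gripper_force': 0.0, 'width': 0.9974890925407942}
```

View pics/scene0.png

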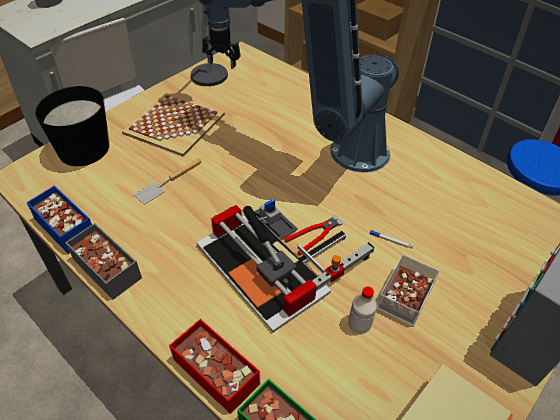

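View pics/top0.png

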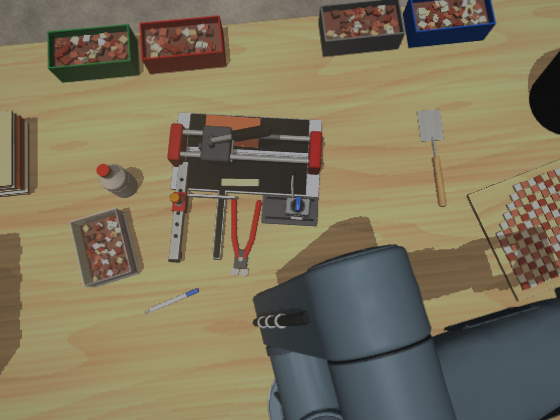

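The scene view shows the orange knob at about (336,262) and the blue wing at about (270,205). In the top view the knob is at (177,198), the wing at (297,205) and the tube runs down from (180,165) to (175,260). Next step is measuring these with masks.

```bash
cat >h.py <<'E'
from bench import r
import cv2,numpy as np
def ray(n,p):
    c=r.calibration(n);K=np.array([[c['fx'],0,c['cx']],[0,c['fy'],c['cy']],[0,0,1]])
    u=cv2.undistortPoints(np.array([[p]],float),K,c['D'])[0,0]
    E=c['extrinsics'];d=E[:3,:3]@np.array([u[0],-u[1],-1]);return E[:3,3],d
def plane(n,p,z):
    o,d=ray(n,p);return (o+d*(z-o[2])/d[2])[:2]
def tri(p,q):
    o1,d1=ray("scene",p);o2,d2=ray("top",q)
    t=np.linalg.lstsq(np.c_[d1,-d2],o2-o1,rcond=None)[0]
    a,b=o1+d1*t[0],o2+d2*t[1];return (a+b)/2,np.linalg.norm(a-b)
def blobs(im,lo,hi,box,amin=15):
    x0,y0,x1,y1=box;hsv=cv2.cvtColor(im,cv2.COLOR_BGR2HSV);m=cv2.inRange(hsv,lo,hi)
    z=np.zeros_like(m);z[y0:y1,x0:x1]=m[y0:y1,x0:x1]
    n,l,s,c=cv2.connectedComponentsWithStats(z)
    return [(s[i].tolist(),c[i].round(2),l==i) for i in range(1,n) if s[i,4]>=amin]
E
python3 - <<'E'
from h import *
S=cv2.imread("pics/scene0.png");T=cv2.imread("pics/top0.png")
for nm,lo,hi in(("blue",(105,120,50),(125,255,255)),("orange",(8,170,120),(22,255,255))):
    for n,im,b in(("scene",S,(240,180,380,300)),("top",T,(150,150,340,240))):
        for s,c,m in blobs(im,lo,hi,b):
            z=.085 if nm=="blue" else .1
            print(nm,n,s,c,plane(n,c,z)); 
            ys,xs=np.nonzero(m); print("   rect",cv2.minAreaRect(np.c_[xs,ys].astype(np.float32)))
a=cv2.resize(T[150:270,150:330],None,fx=4.4,fy=4.4,interpolation=cv2.INTER_CUBIC)
b=cv2.resize(S[185:305,240:390],None,fx=4,fy=4,interpolation=cv2.INTER_CUBIC)
cv2.imwrite("pics/t1.png",a);cv2.imwrite("pics/s1.png",b)
E
```

```text
blue scene [265, 199, 10, 11, 75] [269.47 204.05] [ 0.50140008 -0.01008859]
   rect ((269.5000305175781, 204.00003051757812), (6.7082037925720215, 11.627553939819336), 63.43495178222656)
blue scene [370, 230, 10, 7, 37] [374.38 232.95] [0.36981282 0.31032591]
   rect ((374.35003662109375, 232.95001220703125), (9.486830711364746, 3.4785051345825195), 18.43494987487793)
blue top [295, 197, 6, 14, 62] [297.71 202.82] [ 0.49748821 -0.01590381]
   rect ((297.5, 203.5), (13.0, 5.0), 90.0)
orange scene [332, 255, 9, 7, 47] [335.96 258.21] [0.53805206 0.28884551]
   rect ((336.0, 258.0), (6.0, 8.0), 90.0)
orange scene [240, 260, 41, 40, 790] [254.17 283.02] [0.76185992 0.1749027 ]
   rect ((254.88665771484375, 283.69757080078125), (46.417152404785156, 26.931732177734375), 47.202598571777344)
orange top [170, 193, 9, 9, 67] [174.19 197.  ] [0.54317957 0.29230508]
   rect ((174.0, 197.0), (8.0, 8.0), 90.0)
```

View pics/t1.png

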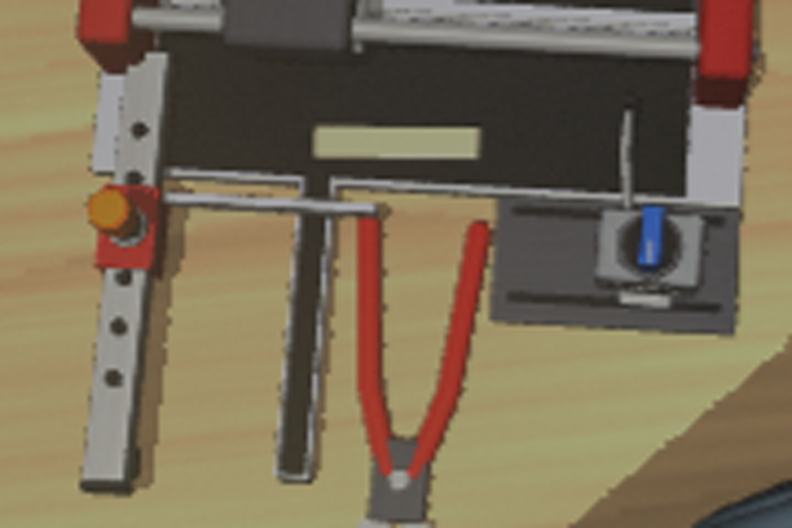

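View pics/s1.png

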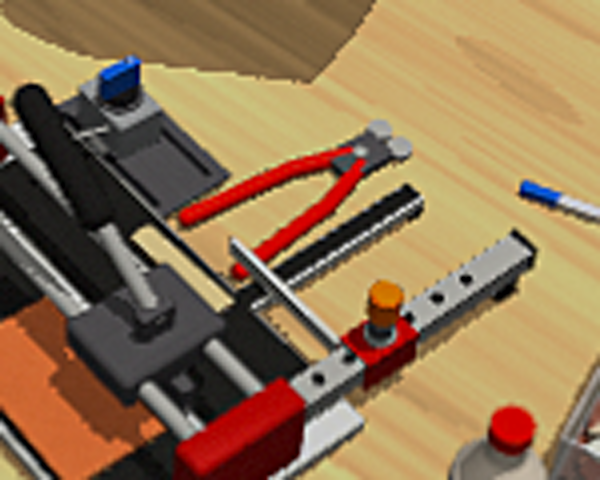

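In the top crop (scale 4.4, offset 150,150) the holes are at about (140,130), (133,177), (124,277), (118,326) and (113,378). The wing spans (640–663, 207–265) and lies roughly along the tube. In the scene crop (scale 4, offset 240,185) the wing's top edge runs from (100,72) to (138,58), and the visible holes are at (318,379), (409,318), (437,298) and (466,279).

```bash
python3 - <<'E'
from h import *
t=lambda x,y:(x/4.4+149.6,y/4.4+149.6)
s=lambda x,y:(x/4+239.6,y/4+184.6)
ks=np.array([-90,-120,-180,-210,-240])/1000
H=np.array([plane("top",t(*p),.051) for p in((140,130),(133,177),(124,277),(118,326),(113,378))])
k2=np.array([-90,-180,-210,-240])/1000
G=np.array([plane("scene",s(*p),.051) for p in((318,379),(409,318),(437,298),(466,279))])
for k,P in((ks,H),(k2,G)):
    fx=np.polyfit(k,P[:,0],1);fy=np.polyfit(k,P[:,1],1)
    print("axis",fx[0],fy[0],"yaw",np.arctan2(fy[0],fx[0]),"h3",np.polyval(fx,-.15),np.polyval(fy,-.15),"h4",np.polyval(fx,-.18),np.polyval(fy,-.18))
print("knob tri top",tri((335.96,258.21),(174.19,197)))
print("knob top-face top cam", plane("top",(174.19,197),.104),"scene",plane("scene",(335.96,258.2),.1))
print("wing tri",tri((269.47,204.05),(297.71,202.82)))
print("wing top far edge",plane("top",t(653,207),.091),"bottom near",plane("top",t(649,266),.065))
print("wing L edge",plane("top",t(643,207),.091),plane("top",t(640,240),.091),"R",plane("top",t(664,207),.091),plane("top",t(661,240),.091))
print("scene wing top edge",plane("scene",s(100,72),.091),plane("scene",s(138,57),.091), plane("scene",s(141,83),.065), plane("scene",s(103,98),.065))
E
```

```text
axis 0.9874954644450445 -0.16784124798788447 yaw -0.16835769647490015 h3 0.5423846409035178 0.29110809929277043 h4 0.5127597769701664 0.296143336732407
axis 0.9908494701512423 -0.16427272656635178 yaw -0.1642953799594031 h3 0.5407569015609389 0.29087673728287483 h4 0.5110314174564017 0.2958049190798654
knob tri top (array([0.54182384, 0.29110653, 0.1056596 ]), np.float64(2.0729580362183605e-05))
knob top-face top cam [0.54221739 0.29146413] scene [0.53802323 0.28882293]
wing tri (array([ 0.49790557, -0.01511065,  0.07908685]), np.float64(0.0026256365958661184))
wing top far edge [ 0.51210359 -0.01818696] bottom near [ 0.48272653 -0.01316196]
wing L edge [ 0.51273127 -0.01245123] [ 0.49362188 -0.00853305] R [ 0.51141316 -0.02449603] [ 0.49230859 -0.02053925]
scene wing top edge [ 0.51154735 -0.0220373 ] [ 0.47836899 -0.01108727] [ 0.47985682 -0.00614509] [ 0.51321999 -0.01736251]
```

```bash
cat >rel.py <<'E'
import sys;from h import *
from scipy.spatial.transform import Rotation as R
x,y,z,yaw=map(float,sys.argv[1:5]);s=r.state();A=R.from_euler('xyz',s['tool_rot']);B=R.from_euler('xyz',[np.pi,0,yaw])
print("t",s['time_s'],"rv",(A.inv()*B).as_rotvec().round(4),"d",A.inv().apply(np.array([x,y,z])-s['tcp_pos']).round(4),"q",s['joint_positions'].round(2),"F",s['force'].round(1),"M",s['wrist_torque'].round(3),"w",round(s['width'],3),s['gripper_force'])
E
```

Emit:
{"name": "hand_motion", "arguments": {"rows": [{"drz":-0.15,"sx":0.038,"sy":-0.032,"finger_gap":0.5},{"drz":-0.3,"sx":0.076,"sy":-0.064,"finger_gap":0.5},{"drz":-0.45,"sx":0.114,"sy":-0.096,"finger_gap":0.5},{"drz":-0.6,"sx":0.152,"sy":-0.128,"finger_gap":0.5},{"drz":-0.75,"sx":0.19,"sy":-0.16,"finger_gap":0.5}], "grip_n": 40}}

```text
time_s: 0.6
tcp_pos: [0.324, -0.3199, 0.2419]
tool_rot: [-3.141, -0.0, 1.114]
force: [1.8, -0.6, 0.2]
width: 0.498
gripper_force: 0.0
```

```bash
python3 rel.py 0.4973 -0.0155 0.18 2.89
```

```text
t 0.6 rv [ 1.0000e-04 -5.0000e-04 -1.7757e+00] d [0.3496 0.0214 0.0621] q [-1.04 -0.1   1.89  0.    1.34 -0.58] F [ 1.8 -0.6  0.2] M [-0.005 -0.04   0.048] w 0.498 0.0
```

Emit:
{"name": "hand_motion", "arguments": {"rows": [{"drz":-0.15,"sx":0.045,"sy":0.003,"sz":0.01,"finger_gap":0.5},{"drz":-0.3,"sx":0.09,"sy":0.006,"sz":0.02,"finger_gap":0.5},{"drz":-0.45,"sx":0.135,"sy":0.009,"sz":0.03,"finger_gap":0.5},{"drz":-0.6,"sx":0.18,"sy":0.012,"sz":0.03,"finger_gap":0.5},{"drz":-0.75,"sx":0.225,"sy":0.015,"sz":0.03,"finger_gap":0.5}]}}

```text
time_s: 1.1
tcp_pos: [0.4375, -0.1251, 0.2118]
tool_rot: [-3.141, -0.001, 1.865]
force: [0.9, -0.5, 0.3]
width: 0.503
gripper_force: 0.0
```

```bash
python3 rel.py 0.4973 -0.0155 0.18 2.89
```

```text
t 1.1 rv [-2.0000e-04 -9.0000e-04 -1.0252e+00] d [0.0876 0.089  0.0318] q [-0.54 -0.06  1.93 -0.    1.28 -0.83] F [ 0.9 -0.5  0.3] M [-0.038 -0.008 -0.011] w 0.503 0.0
```

Emit:
{"name": "hand_motion", "arguments": {"rows": [{"drz":-0.15,"sx":0.022,"sy":0.022,"sz":0.01,"finger_gap":0.5},{"drz":-0.3,"sx":0.044,"sy":0.044,"sz":0.02,"finger_gap":0.5},{"drz":-0.45,"sx":0.066,"sy":0.066,"sz":0.03,"finger_gap":0.5},{"drz":-0.6,"sx":0.087,"sy":0.088,"sz":0.03,"finger_gap":0.5},{"drz":-0.75,"sx":0.0876,"sy":0.089,"sz":0.0318,"finger_gap":0.5}]}}

```text
time_s: 1.6
tcp_pos: [0.4985, -0.015, 0.1799]
tool_rot: [3.141, -0.001, 2.618]
force: [-0.3, 0.0, 1.2]
width: 0.498
gripper_force: 0.0
```

Emit:
{"name": "hand_motion", "arguments": {"rows": [{"drz":-0.15,"finger_gap":0.5},{"drz":-0.275,"finger_gap":0.5},{"drz":-0.275,"finger_gap":0.5}]}}

```text
time_s: 1.9
tcp_pos: [0.4976, -0.0176, 0.1801]
tool_rot: [3.142, -0.001, 2.885]
force: [-0.7, 0.0, -0.1]
width: 0.501
gripper_force: 0.0
```

```bash
python3 rel.py 0.4973 -0.0155 0.075 2.89
python3 - <<'E'
from h import *
S=r.read_camera("scene");cv2.imwrite("pics/s2.png",cv2.resize(S[120:280,190:390],None,fx=4,fy=3.75))
E
```

```text
t 1.9 rv [ 0.     -0.0008 -0.0048] d [0.0007 0.002  0.1051] q [-0.27  0.08  1.86  0.    1.21 -1.59] F [-0.7  0.  -0.1] M [-0.025 -0.023  0.027] w 0.501 0.0
```

View pics/s2.png

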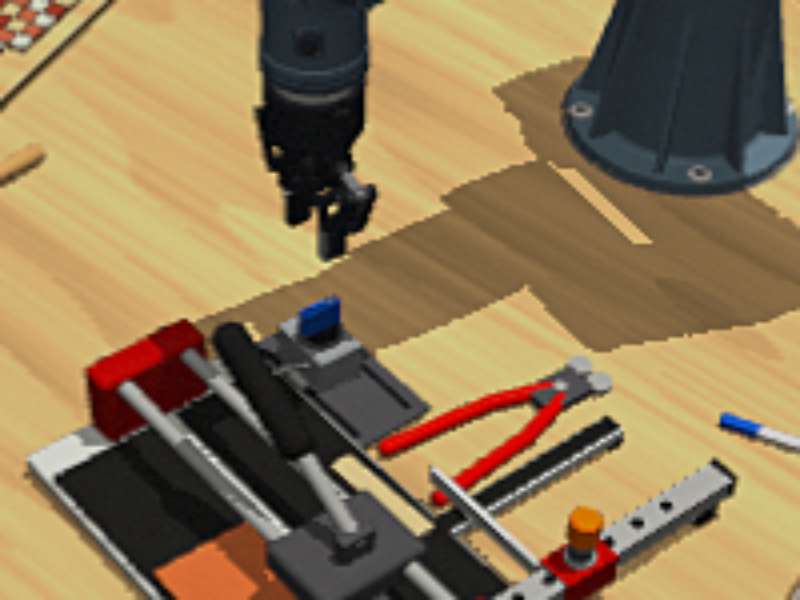

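The gripper hangs straight above the blue wing (crop 320,320), with its fingers either side at about (330,245). I'll descend next.

Emit:
{"name": "hand_motion", "arguments": {"rows": [{"sy":0.002,"sz":0.035,"finger_gap":0.5},{"sy":0.002,"sz":0.07,"finger_gap":0.5},{"sy":0.002,"sz":0.09,"finger_gap":0.5},{"sy":0.002,"sz":0.105,"finger_gap":0.5},{"sy":0.002,"sz":0.105,"finger_gap":0.5}], "grip_n": 20}}

```text
time_s: 2.45
tcp_pos: [0.4963, -0.0156, 0.0732]
tool_rot: [3.142, -0.005, 2.88]
force: [0.7, 0.0, -0.0]
width: 0.498
gripper_force: 0.0
```

```bash
python3 rel.py 0.4973 -0.0155 0.075 2.89
```

```text
t 2.45 rv [ 0.0001 -0.005  -0.0095] d [-0.0009  0.0003 -0.0018] q [-0.27  0.24  1.92 -0.    0.98 -1.58] F [ 0.7  0.  -0. ] M [-0.039  0.031 -0.038] w 0.498 0.0
```

Emit:
{"name": "hand_motion", "arguments": {"rows": [{"finger_gap":0.1},{"finger_gap":0.0},{"finger_gap":0},{"finger_gap":0}], "grip_n": 20}}

```text
time_s: 2.85
tcp_pos: [0.4994, -0.016, 0.0767]
tool_rot: [3.141, 0.003, 2.883]
force: [0.1, 1.3, 4.1]
width: 0.135
gripper_force: 27.9
```

```bash
python3 rel.py 0.4973 -0.0155 0.075 2.89
```

```text
t 2.85 rv [ 0.0003  0.0026 -0.0066] d [ 0.0022 -0.      0.0017] q [-0.27  0.24  1.92  0.    0.98 -1.58] F [0.1 1.3 4.1] M [ 0.224 -0.088 -0.016] w 0.135 27.90914297103882
```

Emit:
{"name": "hand_motion", "arguments": {"rows": [{"drz":0.14,"finger_gap":0},{"drz":0.28,"finger_gap":0},{"drz":0.42,"finger_gap":0},{"drz":0.56,"finger_gap":0},{"drz":0.7,"finger_gap":0}], "grip_n": 30}}

```text
time_s: 3.35
tcp_pos: [0.4978, -0.0184, 0.0767]
tool_rot: [-3.137, 0.003, 2.179]
force: [-9.1, -12.1, 10.3]
width: 0.136
gripper_force: 30.8
```

```bash
python3 rel.py 0.4973 -0.0155 0.075 2.89
```

```text
t 3.35 rv [-0.005   0.0012 -0.7108] d [0.0027 0.0013 0.0016] q [-0.27  0.24  1.92 -0.01  0.99 -0.88] F [ -9.1 -12.1  10.3] M [-1.921  1.593  0.181] w 0.136 30.774551331996918
```

Emit:
{"name": "hand_motion", "arguments": {"rows": [{"drz":0.14,"finger_gap":0},{"drz":0.28,"finger_gap":0},{"drz":0.4,"finger_gap":0},{"drz":0.4,"finger_gap":0},{"drz":0.4,"finger_gap":0}]}}

```text
time_s: 3.85
tcp_pos: [0.4962, -0.0191, 0.0766]
tool_rot: [-3.135, 0.004, 1.785]
force: [-14.9, -14.4, 15.3]
width: 0.14
gripper_force: 31.6
```

```bash
python3 rel.py 0.4973 -0.0155 0.075 2.89
```

```text
t 3.85 rv [-8.2000e-03  3.0000e-04 -1.1049e+00] d [0.0033 0.0018 0.0016] q [-0.27  0.23  1.92 -0.01  0.99 -0.48] F [-14.9 -14.4  15.3] M [-2.327  2.522  0.169] w 0.14 31.632383465766907
```

Emit:
{"name": "hand_motion", "arguments": {"rows": [{"drz":0.05,"sx":-0.001,"sy":-0.002,"finger_gap":0},{"drz":0.1,"sx":-0.001,"sy":-0.002,"finger_gap":0},{"drz":0.1,"sx":-0.001,"sy":-0.002,"finger_gap":0}]}}

```text
time_s: 4.15
tcp_pos: [0.4958, -0.0192, 0.0767]
tool_rot: [-3.139, 0.004, 1.686]
force: [-7.0, -7.3, 11.0]
width: 0.134
gripper_force: 50.9
```

```bash
python3 rel.py 0.4973 -0.0155 0.075 2.89
```

```text
t 4.15 rv [-0.0044  0.0019 -1.2044] d [0.0036 0.0019 0.0017] q [-0.28  0.23  1.92 -0.01  0.99 -0.39] F [-7.  -7.3 11. ] M [-1.185  1.348  1.242] w 0.134 50.90317867230624
```

Emit:
{"name": "hand_motion", "arguments": {"rows": [{"drz":0.05,"finger_gap":0},{"drz":0.1,"sy":-0.001,"finger_gap":0},{"drz":0.1,"sy":-0.001,"finger_gap":0}]}}

```text
time_s: 4.45
tcp_pos: [0.4958, -0.0198, 0.0769]
tool_rot: [3.141, 0.006, 1.588]
force: [-4.4, -8.4, 7.1]
width: 0.138
gripper_force: 105.4
```

```bash
python3 rel.py 0.4973 -0.0155 0.075 2.89
python3 - <<'E'
from h import *
S=r.read_camera("scene");cv2.imwrite("pics/s3.png",cv2.resize(S[170:230,230:310],None,fx=8,fy=8))
E
```

```text
t 4.45 rv [-0.0036  0.005  -1.3017] d [0.0043 0.0015 0.0019] q [-0.28  0.23  1.93 -0.01  0.98 -0.29] F [-4.4 -8.4  7.1] M [-1.448  0.773  2.236] w 0.138 105.38398794829845
```

View pics/s3.png

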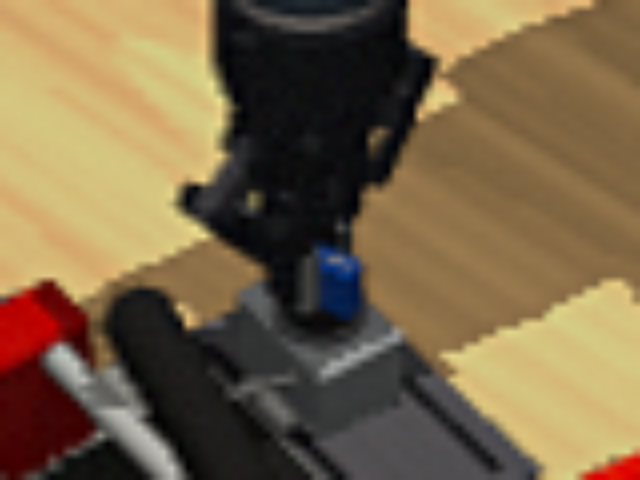

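Wrist torque about z jumped from 0.17 to 2.2 N·m, so the knob is at its stop. The picture shows the wing turned about a quarter turn between the pads at crop (335,280). I'll release it now.

Emit:
{"name": "hand_motion", "arguments": {"rows": [{"finger_gap":1},{"finger_gap":1},{"finger_gap":1},{"finger_gap":1},{"finger_gap":1}], "grip_n": 30}}

```text
time_s: 5.0
tcp_pos: [0.4955, -0.0173, 0.0754]
tool_rot: [-3.141, -0.0, 1.584]
force: [0.9, 0.6, 0.2]
width: 0.96
gripper_force: 0.0
```

Emit:
{"name": "hand_motion", "arguments": {"rows": [{"sz":-0.03,"finger_gap":1},{"sz":-0.08,"finger_gap":1},{"sz":-0.12,"finger_gap":1},{"sz":-0.12,"finger_gap":1}]}}

```text
time_s: 5.4
tcp_pos: [0.4994, -0.0183, 0.2018]
tool_rot: [3.131, 0.003, 1.584]
force: [1.2, -1.0, -0.3]
width: 1.002
gripper_force: 0.0
```

```bash
python3 - <<'E'
from h import *
S=r.read_camera("scene")
for s,c,m in blobs(S,(105,120,50),(125,255,255),(240,180,380,300)): print(s,c)
E
python3 rel.py 0.5415 0.291 0.2 1.4
```

```text
[265, 199, 10, 11, 74] [269.43 204.12]
[370, 230, 10, 7, 37] [374.38 232.95]
t 5.45 rv [0.0069 0.0012 0.1839] d [ 0.3083  0.0478 -0.0015] q [-0.27  0.05  1.85  0.    1.24 -0.29] F [-0.2  0.2 -0.6] M [ 0.     0.006 -0.018] w 0.996 0.0
```

```bash
python3 -c "
from h import *
T=cv2.imread('pics/top0.png')
for lo,hi in(((0,150,80),(6,255,255)),((172,150,80),(180,255,255))):
  for s,c,m in blobs(T,lo,hi,(90,155,130,185),5): print(s,c,plane('top',c,.165))
"
```

```text
[97, 164, 12, 12, 117] [102.58 169.56] [0.61359832 0.44502995]
```

Emit:
{"name": "hand_motion", "arguments": {"rows": [{"drz":0.04,"sx":0.045,"sy":0.007,"finger_gap":1},{"drz":0.08,"sx":0.09,"sy":0.014,"finger_gap":1},{"drz":0.12,"sx":0.135,"sy":0.021,"finger_gap":1},{"drz":0.15,"sx":0.18,"sy":0.028,"finger_gap":1},{"drz":0.179,"sx":0.225,"sy":0.035,"finger_gap":1}]}}

```text
time_s: 5.95
tcp_pos: [0.5267, 0.2097, 0.1936]
tool_rot: [-3.139, 0.001, 1.403]
force: [1.0, -0.4, 0.1]
width: 1.0
gripper_force: 0.0
```

```bash
python3 rel.py 0.5415 0.291 0.2 1.405
```

```text
t 5.95 rv [-0.0025  0.0009 -0.0016] d [ 0.0826  0.0011 -0.0064] q [ 0.17  0.21  1.67 -0.    1.26  0.34] F [ 1.  -0.4  0.1] M [ 0.022 -0.01   0.024] w 1.0 0.0
```

Emit:
{"name": "hand_motion", "arguments": {"rows": [{"sx":0.042,"sy":0.001,"sz":-0.006,"finger_gap":0.7},{"sx":0.0826,"sy":0.001,"sz":-0.006,"finger_gap":0.7},{"sx":0.0826,"sy":0.001,"sz":-0.006,"finger_gap":0.7},{"sx":0.0826,"sy":0.001,"sz":-0.006,"finger_gap":0.7}]}}

```text
time_s: 6.35
tcp_pos: [0.541, 0.2899, 0.1993]
tool_rot: [-3.139, 0.002, 1.407]
force: [0.4, 0.3, 0.5]
width: 0.701
gripper_force: 0.0
```

```bash
python3 rel.py 0.5415 0.291 0.089 1.405
python3 - <<'E'
from h import *
S=r.read_camera("scene");cv2.imwrite("pics/s4.png",cv2.resize(S[200:290,280:400],None,fx=6,fy=6))
E
```

```text
t 6.35 rv [-0.003   0.0018  0.0019] d [0.0014 0.0006 0.1103] q [ 0.3   0.31  1.54 -0.    1.3   0.46] F [0.4 0.3 0.5] M [-0.001 -0.028  0.051] w 0.701 0.0
```

View pics/s4.png

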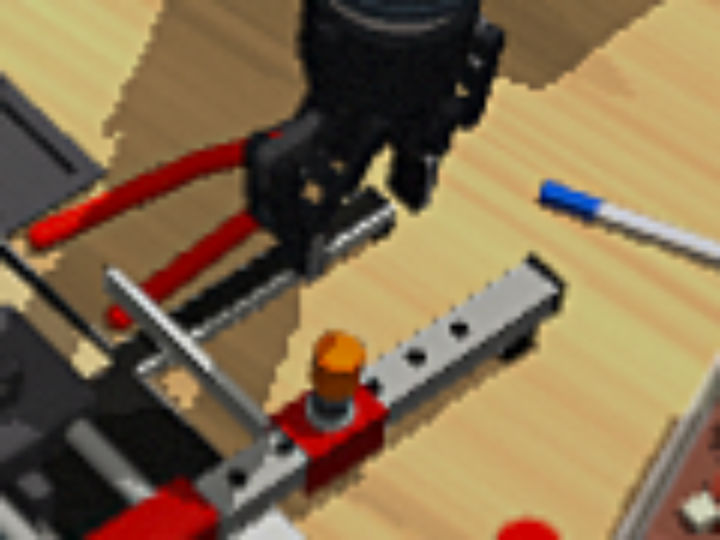

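The gripper stands above the orange knob (crop 338,365), with the fingers straddling it along the tube. I'll descend and close.

Emit:
{"name": "hand_motion", "arguments": {"rows": [{"sx":0.001,"sz":0.04,"finger_gap":0.7},{"sx":0.001,"sz":0.075,"finger_gap":0.7},{"sx":0.001,"sz":0.095,"finger_gap":0.7},{"sx":0.001,"sz":0.11,"finger_gap":0.7},{"sx":0.001,"sz":0.11,"finger_gap":0.7}]}}

```text
time_s: 6.9
tcp_pos: [0.5409, 0.2886, 0.0889]
tool_rot: [-3.137, 0.002, 1.403]
force: [-0.4, 1.2, -0.3]
width: 0.7
gripper_force: 0.0
```

```bash
python3 rel.py 0.5415 0.291 0.089 1.405
```

```text
t 6.9 rv [-0.0043  0.0023 -0.0018] d [ 0.0025  0.0002 -0.0001] q [ 0.3   0.44  1.61 -0.    1.1   0.46] F [-0.4  1.2 -0.3] M [ 0.019 -0.033  0.012] w 0.7 0.0
```

Emit:
{"name": "hand_motion", "arguments": {"rows": [{"finger_gap":0.0},{"finger_gap":0.0},{"finger_gap":0},{"finger_gap":0}], "grip_n": 35}}

```text
time_s: 7.3
tcp_pos: [0.5421, 0.2907, 0.0934]
tool_rot: [-3.141, -0.0, 1.405]
force: [-7.0, -0.8, 6.5]
width: 0.278
gripper_force: 34.2
```

```bash
python3 rel.py 0.5415 0.291 0.089 1.405
```

```text
t 7.3 rv [-0.0004 -0.0004  0.0002] d [ 0.0002 -0.0006  0.0044] q [0.3  0.43 1.61 0.   1.1  0.46] F [-7.  -0.8  6.5] M [-0.109  1.009  0.014] w 0.278 34.20051368884742
```

Emit:
{"name": "hand_motion", "arguments": {"rows": [{"sz":-0.005,"finger_gap":0},{"sz":-0.011,"finger_gap":0},{"sz":-0.0115,"finger_gap":0},{"sz":-0.0115,"finger_gap":0}]}}

```text
time_s: 7.7
tcp_pos: [0.5423, 0.2905, 0.1029]
tool_rot: [-3.141, -0.0, 1.405]
force: [-1.3, 2.8, -7.2]
width: 0.28
gripper_force: 34.7
```

```bash
python3 rel.py 0.5119 0.2959 0.1 1.405
python3 - <<'E'
from h import *
print(r.state()['tcp_pos'])
for n,b in(("scene",(310,240,360,290)),("top",(150,150,200,220))):
    for s,c,m in blobs(r.read_camera(n),(8,170,120),(22,255,255),b,4): print(n,s,c)
print(r.state()['tcp_pos'])
E
```

```text
t 7.7 rv [-0.0002 -0.0003 -0.0001] d [ 0.0003 -0.0308  0.0029] q [0.3  0.42 1.6  0.   1.12 0.46] F [-1.3  2.8 -7.2] M [ 0.473  0.066 -0.061] w 0.28 34.74762726807967
[0.54226761 0.29050453 0.10290365]
scene [336, 254, 4, 7, 21] [337.43 256.86]
[0.54227497 0.29047049 0.10267446]
```

Emit:
{"name": "hand_motion", "arguments": {"rows": [{"sy":-0.010,"finger_gap":0},{"sy":-0.020,"finger_gap":0},{"sy":-0.027,"finger_gap":0},{"sy":-0.030,"finger_gap":0},{"sy":-0.030,"finger_gap":0}]}}

```text
time_s: 8.3
tcp_pos: [0.5118, 0.2956, 0.103]
tool_rot: [-3.14, 0.0, 1.405]
force: [-1.3, 4.4, -7.3]
width: 0.275
gripper_force: 35.0
```

```bash
python3 rel.py 0.5119 0.2959 0.1 1.405
```

```text
t 8.3 rv [-0.0012  0.      0.0003] d [0.0003 0.0001 0.003 ] q [0.32 0.37 1.67 0.   1.1  0.49] F [-1.3  4.4 -7.3] M [0.72  0.081 0.034] w 0.275 34.964270180789754
```

Emit:
{"name": "hand_motion", "arguments": {"rows": [{"sz":0.003,"finger_gap":0},{"sz":0.005,"finger_gap":0},{"sz":0.005,"finger_gap":0}]}}

```text
time_s: 8.6
tcp_pos: [0.5123, 0.2955, 0.0973]
tool_rot: [-3.14, -0.0, 1.405]
force: [-0.4, 6.5, -7.8]
width: 0.276
gripper_force: 35.0
```

```bash
python3 rel.py 0.5119 0.2959 0.1 1.405
```

```text
t 8.6 rv [-0.0015 -0.0001 -0.0003] d [ 0.0004 -0.0005 -0.0027] q [0.32 0.38 1.67 0.   1.09 0.49] F [-0.4  6.5 -7.8] M [0.817 0.112 0.008] w 0.276 34.99808299471624
```

Emit:
{"name": "hand_motion", "arguments": {"rows": [{"sz":0.003,"finger_gap":0},{"sz":0.006,"finger_gap":0},{"sz":0.006,"finger_gap":0}]}}

```text
time_s: 8.9
tcp_pos: [0.5125, 0.2956, 0.0934]
tool_rot: [-3.14, 0.0, 1.405]
force: [-7.5, 3.2, 7.9]
width: 0.271
gripper_force: 36.3
```

```bash
python3 rel.py 0.5119 0.2959 0.0925 1.405
```

```text
t 8.9 rv [-0.0014  0.0001 -0.    ] d [ 0.0002 -0.0007  0.0009] q [0.32 0.39 1.67 0.   1.08 0.49] F [-7.5  3.2  7.9] M [ 0.432  1.199 -0.024] w 0.271 36.29214462242089
```

Emit:
{"name": "hand_motion", "arguments": {"rows": [{"sz":0.001,"finger_gap":0},{"sz":0.001,"finger_gap":0}]}}

```text
time_s: 9.1
tcp_pos: [0.5125, 0.2956, 0.0932]
tool_rot: [-3.14, 0.0, 1.405]
force: [-9.9, 1.9, 12.7]
width: 0.276
gripper_force: 36.9
```

```bash
python3 rel.py 0.5119 0.2959 0.0925 1.405
```

```text
t 9.1 rv [-0.0012  0.0001  0.0001] d [ 0.0002 -0.0007  0.0007] q [0.32 0.39 1.67 0.   1.08 0.49] F [-9.9  1.9 12.7] M [ 0.226  1.672 -0.032] w 0.276 36.923309691483155
```

Emit:
{"name": "hand_motion", "arguments": {"rows": [{"finger_gap":0},{"finger_gap":0},{"finger_gap":0}]}}

```text
time_s: 9.4
tcp_pos: [0.5126, 0.2956, 0.0933]
tool_rot: [-3.141, -0.0, 1.405]
force: [-10.5, 2.1, 12.9]
width: 0.279
gripper_force: 36.9
```

```bash
python3 - <<'E'
from h import *
S=r.read_camera("scene");cv2.imwrite("pics/s5.png",cv2.resize(S[200:290,260:380],None,fx=6,fy=6))
for s,c,m in blobs(S,(105,120,50),(125,255,255),(240,180,300,230)): print(s,c)
E
```

```text
[265, 199, 10, 11, 74] [269.51 204.04]
```

View pics/s5.png

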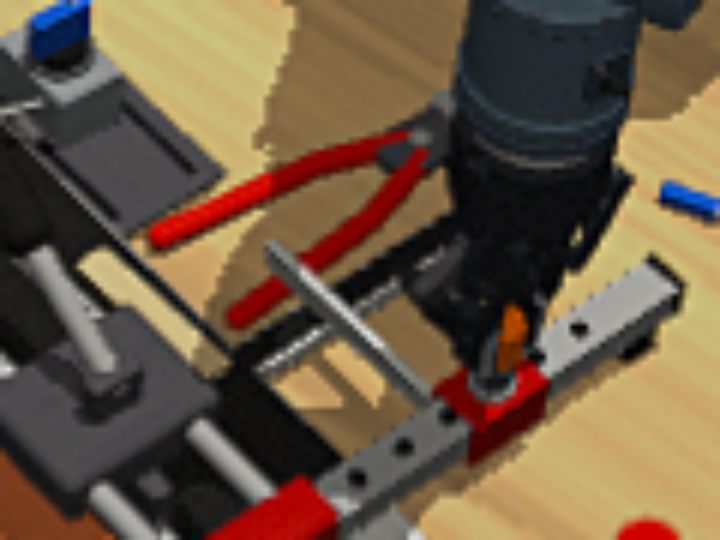

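The stop has moved one hole: three holes show on the rail side at crop (357,478), (403,447) and (447,415), and two beyond it at (537,355) and (580,328). The knob is down at its starting height and still held, and the wing is at rest.

```bash
python3 -c "
from bench import r
print(r.hand_in())"
```

```text
the job is handed in; nothing more can be done
None
```

The job is handed in, with no verdict returned: the counter knob was twisted to its stop and sprang back, and the repeat stop is one hole farther from the rails with its pin home and the gripper still holding the plunger knob.

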